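Level the counter shelf under pressure

TASK

Lay the spirit level lengthwise on the wooden shelf board, right way up, and let go of it. Then grip the round head of the shelf's screw foot, press it well down so that the shelf sits firmly on its foot, and turn it until the bubble stands between the two middle lines. Finish like that: keep holding the head pressed down with the bubble centred; do not let go, and leave the glass, tin and jars behind alone.

Things in the scene. Friction and masses are not known exactly. Their poses are not given: they have to be found in the camera images.
- level: Pocket spirit level: aluminium bar with black end caps, 185 long (its x axis) x 36 wide (y) x 30 mm high, 0.26 kg, a window in its top showing a green vial and a pale bubble. Origin: centre of its underside, z up. Starts flat on the worktop. Grip it across its 36 mm width; its side walls reach the full height.
- bubble (a joint): Bubble position (pale, 26 mm long) along the level's own x axis from the vial's middle, in m, -0.036 to 0.036. It goes to the HIGHER end of the level, about 1.55 mm per 0.001 rad of slope, and takes about 1 s to settle. The two middle lines are 36 mm apart: the bubble stands between them within +-0.005.
- board_mid (a point): Point on the top of the wooden shelf board (316 x 130 x 16 mm), on its centre line, middle of the free area where the level fits, 68 mm above the worktop. Frame: y along the board (+y to its hinged left end, 115 mm away; -y to the screw foot's axis, 145 mm away), x across it, z up.
- head_top (a point): Centre of the top face of the screw foot's head near the board's right end. The head: a black round grip, 34 mm in diameter and 30 mm high, on a steel flange 72 mm in diameter, 5 mm thick; this point is 30 mm above the flange's top, on which fingertips can rest to press. Free, it stands 57 mm above the board.
- head (a joint): How far the sprung head is pushed down into the foot, in m: 0 free, 0.014 at its stop; spring 2 N at the start plus 0.8 N per mm. Pressing lowers the shelf (up to about 13 mm at the head) and then sinks the head. Well down means more than 0.005; 0.007 to 0.011 is a good hold. Head and foot turn together.
- foot (a joint): Turn of the screw foot in rad, 0 to 3.2, growing CLOCKWISE seen from above. Clockwise lengthens the foot by 2.9 mm per rad and so raises the foot end of the board: 0.011 rad of slope per rad of turn once the shelf is pressed onto its foot. At the start it is 0.6 to 1.3 rad short of level. It stays where it is left; about 0.1 N m turns it.
- tumbler: Bystander: clear drinking glass, 80 mm wide, 91 mm high; origin at the centre of its underside.
- tuna_tin: Bystander: low round tin, 86 mm wide, 40 mm high; origin at the centre of its underside.
- salt_shaker: Bystander: glass salt shaker, 44 mm wide, 90 mm high; origin at the centre of its underside.
- spice_jar: Bystander: spice jar with a screw cap, 45 mm wide, 106 mm high; origin at the centre of its underside.
- board (a joint): Slope of the board in rad, 0 level, + when the foot (right) end is higher. The hinge is 260 mm from the foot's axis. A spring holds the foot end too high (0.028) until the head is pressed; 2 to 6 N on the head bring the shelf down onto its foot, and it then slopes the other way (foot end too low) until the foot is turned.
- head_grip: The same head as a body (flange and black grip, fixed to the sprung head): origin on its axis at the flange's underside, z up along the axis; it turns with the foot.
There are look-alikes about, which are no part of the job. There is more than one size of the level; the one meant has the size given above.

How it is judged:
By the outcome, as a careful person would: the job done as asked, in the order asked, and still so for the second after the job is handed in, while the arm keeps its last pose, push and grip.
It also fails if it takes over 56 s, if anything falls off the work surface, if the arm or the gripper's body presses on something with over 40 N, if the wrist force passes 120 N, or if a joint passes its speed limit or range.

ROBOT

A 6-joint arm with a two-finger parallel gripper is mounted at the origin on a cart in front of the work surface, level with it; the furniture and walls round the work are solid. World frame = base frame: x ahead of the robot, y to its left, z up, the work surface at z = 0. Lengths are in m, angles in rad, forces in N, time in s.
With the tool pointing down it reaches from about 0.375 to 0.75 m from the base axis. Payload 9 kg.
Tool frame: the origin (TCP) lies on the centre line of the jaws, within the pads' length; the fingertips stand 19 mm ahead of it and the grasp point (between the pads) is the TCP; z points along the fingers, y is the line along which they close (so a half turn about z gives the same grasp; the last joint's range is limited). The gripper opens to 85 mm and grips with 20 to 120 N. Pads are 22 mm wide; open, the fingers measure 114 mm over their backs; the gripper's body (76 mm by 85 mm) begins 54 mm behind the grasp point. The pads swing forward as they close: fully open they stand 13 mm farther back than shut.
Start: joints at [1.035, 0.104, 0.097, 1.564, 0, 1.353], TCP at [0.187, 0.57, 0.25] pointing down, gripper open.
Joint ranges: [-2.99, 2.99], [-0.84, 1.86], [-1.1, 1.16], [-1.84, 2.11], [-1.51, 1.56], [-3.14, 3.14]. Speed limits (rad/s): [2.22, 2.22, 2.57, 3.14, 3.14, 3.14].

INTERFACE

Orientations are given as a unit quaternion [w, x, y, z].
In Python, from cell import arm, capture, calibration, workorder gives the robot as it stands. The module is installed in compiled form; this text tells all that it offers.
- The arm moves only by the tool send_rows, never from a script. Its argument "motion" is a list of rows, each a list of 7 numbers: the shift along the world's x, y, z in cm, then the turn, a rotation vector about the world's x, y, z in rad, then the opening, from -1 (shut) to 1 (fully open). In form: [[tx, ty, tz, rx, ry, rz, grip], ...]. A call has 1 to 10 rows; each row is the pose to reach, as a shift and turn from the pose commanded when the call began; what a row does not reach only later rows make up. A row lasts 1/12 s, in which the tool goes at most 41.7 mm and 7.16 degrees, less where a joint would pass 70% of its speed; a pose out of reach is approached as far as the arm can. A call with a gripper value outside its range is refused whole. The fingers move at their own pace and stop on an object; "newtons" is the grip in N (left out, the last holds). Time passes only in rows, so rows that repeat a pose let the fingers close. It gives the time, the measured TCP pose, the force, the opening and the grip force at its end, in the units of the state.
- arm.get_state(): the state, without advancing time (a new reading comes with each control period).
- capture(name): name is "side" or "top" or "wrist"; returns (picture, depth): 400x640x3 uint8, red, green, blue; 400x640 float32, m along the optical axis (not along the pixel's ray), 0 where there is no reading.
- calibration(name): a dict with "intrinsics" (3x3 intrinsics, pixels), "R" (3x3) and "t" (3): a world point X has camera coordinates R X + t; the wrist camera has in their place "T_tool_cam" (4x4, takes a point from camera to tool coordinates, whose origin is the TCP and whose axes are the flange's). Camera axes: x right, y down, z forward; pixel columns grow to the right and rows downward; lengths in m; the calibration is good to about 2 mm. A picture is of the moment at which its call begins: read the wrist's pose just before it. calibration takes no time and is no camera call.
- workorder.job_done(): hands the job in; it is judged then, once.
The state is a dict: "time_s": time; "q": joint angles; "joint_velocities": joint speeds; "joint_efforts": joint torques, N m; "tool_pos": TCP position; "tool_rot": TCP orientation; "force": force on the tool from outside, world axes, zero at the start; "wrist_torque": the same for the moment, N m; "opening": opening from 0.0 (shut) to 1.0 (fully open); "gripper_force": force on a finger pad.
Only numpy, scipy, OpenCV 4.12 (cv2) and the standard library are available. Lean on these libraries where they do the work, as an engineer would, in place of code of your own. Each camera call takes 0.05 s, during which the arm holds its last target. There are 200 camera calls.

## Working session

There is one attempt and no reset: what is moved stays moved. The work goes in short steps, Python scripts to look and compute and a tool call to move; the robot and the scene stay as the last step left them, time stands still between calls to the robot, and variables do not carry over. Pictures are saved under pics/ and viewed, at most 10 in all, crops included, and the job is handed in when it is done.

Besides the shell and the picture viewer there is one more tool, called after "Emit:" as name(argument=value, ...) on one line, values as JSON. send_rows: Moves the arm, as the interface text tells. Its arguments: {"type":"object","properties":{"motion":{"type":"array","items":{"type":"array","items":{"type":"number"}}},"newtons":{"type":"number"}},"required":["motion"]}

```bash
mkdir -p pics; cat > h.py <<'E'
import numpy as np, cv2
from cell import arm, capture, calibration, workorder
from scipy.spatial.transform import Rotation as Ro
def ext(n,s=None):
    c=calibration(n);K=np.array(c["intrinsics"])
    if n!="wrist": return K,np.array(c["R"]),np.array(c["t"])
    q=s["tool_rot"];T=np.eye(4);T[:3,:3]=Ro.from_quat([q[1],q[2],q[3],q[0]]).as_matrix();T[:3,3]=s["tool_pos"]
    W=np.linalg.inv(T@np.array(c["T_tool_cam"]));return K,W[:3,:3],W[:3,3]
def shot(n):
    s=arm.get_state();p,d=capture(n);np.savez(f"pics/{n}.npz",p=p,d=d,K=ext(n,s)[0],R=ext(n,s)[1],t=ext(n,s)[2]);return p,d,s
def load(n):
    return np.load(f"pics/{n}.npz")
def w(z,u,v,depth=None,h=None):
    r=np.linalg.inv(z["K"])@np.array([u,v,1.]);R=z["R"];t=z["t"];o=-R.T@t;dr=R.T@r
    if h is not None: return o+dr*(h-o[2])/dr[2]
    if depth is None:
        a=z["d"][int(v)-1:int(v)+2,int(u)-1:int(u)+2];depth=np.median(a[a>0]) if (a>0).any() else np.nan
    return o+dr*depth
def save(f,p): cv2.imwrite(f"pics/{f}.png",cv2.cvtColor(p,cv2.COLOR_RGB2BGR))
E
python3 - <<'E'
from h import *
for n in("top","side"):
    p,d,s=shot(n);save(n+"0",p)
print(s["time_s"],s["tool_pos"],s["tool_rot"],s["opening"])
E
```

```text
0.05 [0.18731404 0.5696921  0.24952902] [-2.49103892e-04  1.58239334e-01  9.87400562e-01 -6.17660428e-04] 1.001967562990174
```

View pics/top0.png

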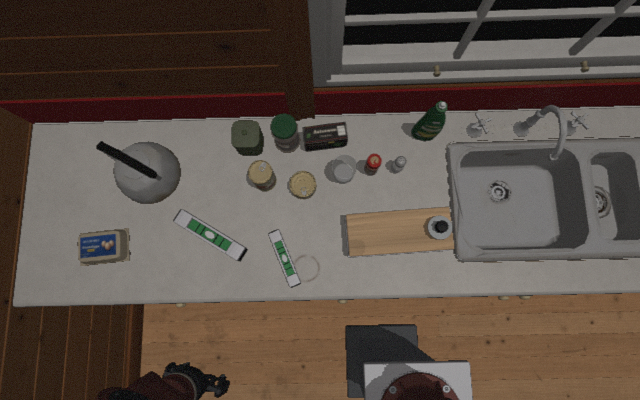

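View pics/side0.png

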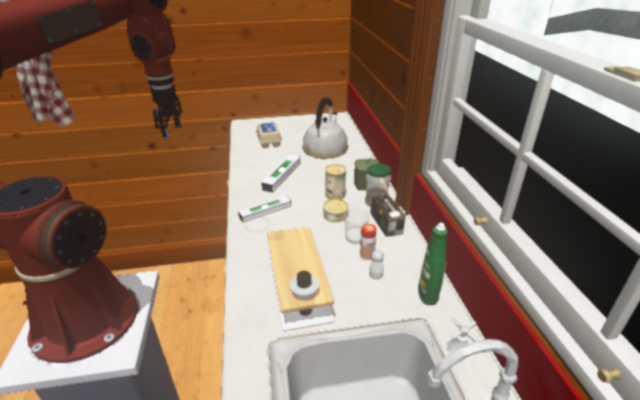

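The top view shows two levels: one at about (210,235) and a shorter one at (284,258). The board spans about (345–455, 210–255), with the screw head at (439,227). I'll measure both levels.

```bash
python3 - <<'E'
from h import *
z=load("top")
for nm,u,v in [("A1",178,215),("A2",242,255),("Ac",210,235),("B1",274,232),("B2",294,285),("Bc",284,258),("board L near",349,253),("board L far",346,213),("mid",390,232),("head",440,226)]:
    print(nm,w(z,u,v).round(3))
for a,b,h in[((176,213),(244,257),.036),((272,231),(296,286),.03)]:
    P,Q=w(z,*a,h=h),w(z,*b,h=h);print(np.linalg.norm(P-Q),(P+Q)/2)
p=z["p"]
save("crop1",np.hstack([cv2.resize(p[205:295,170:310],None,fx=3.2,fy=3.2,interpolation=2),cv2.resize(p[200:290,335:465],None,fx=2.6,fy=3.2,interpolation=2)]))
E
```

```text
A1 [0.614 0.73  0.04 ]
A2 [0.484 0.529 0.026]
Ac [0.548 0.628 0.036]
B1 [0.554 0.428 0.03 ]
B2 [0.389 0.367 0.027]
Bc [0.472 0.397 0.025]
board L near [0.48  0.196 0.067]
board L far [0.613 0.198 0.001]
mid [0.54  0.071 0.071]
head [ 0.547 -0.064  0.132]
0.2614724704136743 [0.54922065 0.62938824 0.036     ]
0.18652284697599922 [0.47111644 0.3971364  0.03      ]
```

View pics/crop1.png

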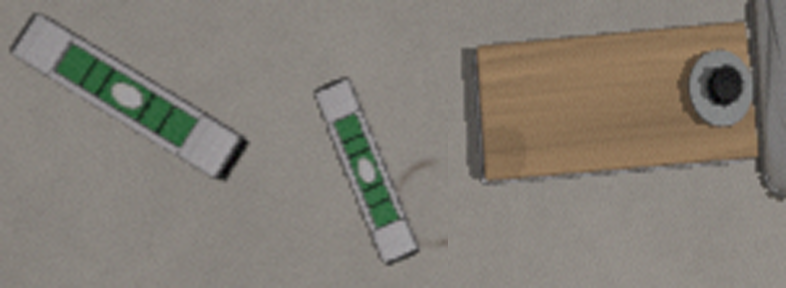

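The crop shows B at about (284,258) measuring 186 mm, so it is the level meant. A at (210,235) is the 261 mm look-alike. I'm going above B and will take a close look from there.

Emit:
send_rows(motion=[[28.4,-17.3,-8,0,0,0.67,1],[28.4,-17.3,-8,0,0,0.67,1],[28.4,-17.3,-8,0,0,0.67,1],[28.4,-17.3,-8,0,0,0.67,1],[28.4,-17.3,-8,0,0,0.67,1],[28.4,-17.3,-8,0,0,0.67,1],[28.4,-17.3,-8,0,0,0.67,1],[28.4,-17.3,-8,0,0,0.67,1],[28.4,-17.3,-8,0,0,0.67,1],[28.4,-17.3,-8,0,0,0.67,1]])

```text
time_s: 0.93
tool_pos: [0.4742, 0.3938, 0.168]
tool_rot: [-0.001, -0.173, 0.985, -0.001]
force: [0.1, -0.1, -0.1]
opening: 0.999
gripper_force: 0.0
```

```bash
python3 - <<'E'
from h import *
z=load("top")
c=[w(z,346.5,214.7,h=.064),w(z,349.6,256.2,h=.064),w(z,449,206.9,h=.075),w(z,453.8,249,h=.075)]
for k in c: print(k.round(3))
print("head",w(z,439.8,226.3,h=.132).round(3))
ax=np.array(c[0]+c[1]-c[2]-c[3]);print("board ang",np.arctan2(ax[1],ax[0]))
p,d,s=shot("wrist");save("w1",p);print(s["time_s"],s["tool_pos"],s["q"].round(2) if hasattr(s["q"],"round") else s["q"])
q=s["tool_rot"];Y=Ro.from_quat([q[1],q[2],q[3],q[0]]).as_matrix()[:,1];print("psi",np.arctan2(Y[1],Y[0]))
E
```

```text
[0.597 0.2   0.064]
[0.47  0.195 0.064]
[ 0.612 -0.112  0.075]
[ 0.484 -0.116  0.075]
head [ 0.546 -0.063  0.132]
board ang 1.6150758235606093
0.9333 [0.47419988 0.39377699 0.16799192] [ 0.48  0.16  0.    1.42 -0.    0.13]
psi 1.9184114497390699
```

View pics/w1.png

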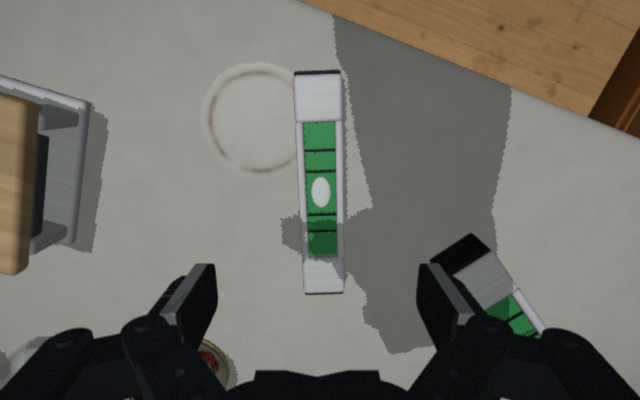

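The wrist view shows the level standing upright. Its ends are at about (318,71) and (324,293), and the bubble at (321,192) is centred. Next I'll compute its centre and axis.

```bash
python3 - <<'E'
from h import *
z=load("wrist")
P,Q=w(z,318,71,h=.03),w(z,324,294,h=.03);d=P-Q
print(P,Q,np.linalg.norm(d),(P+Q)/2,np.arctan2(d[1],d[0]),np.arctan2(-d[1],-d[0]), w(z,318,95),w(z,323,275),w(z,305,97,h=.03)-w(z,342,97,h=.03))
E
```

```text
[0.387389   0.36349765 0.03      ] [0.55677768 0.43074819 0.03      ] 0.18225026854147058 [0.47208334 0.39712292 0.03      ] -2.7636586646997467 0.37793398889004653 [0.40279253 0.36910526 0.03039167] [0.53937821 0.42338826 0.03050596] [ 0.00921898 -0.02541187  0.        ]
```

Emit:
send_rows(motion=[[0.1,0,-4,0,0,0.03,0.8],[0.1,0,-8,0,0,0.03,0.8],[0.1,0,-11,0,0,0.03,0.8],[0.1,0,-13,0,0,0.03,0.8],[0.1,0,-14.4,0,0,0.03,0.8],[0.1,0,-14.4,0,0,0.03,0.8],[0.1,0,-14.4,0,0,0.03,0.8]])

```text
time_s: 1.57
tool_pos: [0.4719, 0.3975, 0.0268]
tool_rot: [-0.0, -0.19, 0.982, 0.0]
force: [-0.2, 1.1, 0.7]
opening: 0.895
gripper_force: 0.0
```

Emit:
send_rows(motion=[[0,0,0,0,0,0,-1],[0,0,0,0,0,0,-1],[0,0,0,0,0,0,-1],[0,0,0,0,0,0,-1],[0,0,0,0,0,0,-1],[0,0,0,0,0,0,-1],[0,0,0,0,0,0,-1],[0,0,0,0,0,0,-1]], newtons=40)

```text
time_s: 2.23
tool_pos: [0.4735, 0.3975, 0.0281]
tool_rot: [0.001, -0.19, 0.982, 0.0]
force: [-0.2, 0.5, 6.6]
opening: 0.413
gripper_force: 41.6
```

Emit:
send_rows(motion=[[0,0,4,0,0,0,-1],[0,0,8,0,0,0,-1],[0,0,12,0,0,0,-1],[0,0,15,0,0,0,-1],[2,-8,16,0,0,0.3,-1],[3,-12,16,0,0,0.42,-1],[4,-16,16,0,0,0.55,-1],[4.5,-20,16,0,0,0.68,-1],[5,-24,16,0,0,0.8,-1],[6,-27,16,0,0,0.92,-1]])

```text
time_s: 3.07
tool_pos: [0.5225, 0.1702, 0.1865]
tool_rot: [0.0, -0.514, 0.858, -0.0]
force: [0.3, 0.2, -3.0]
opening: 0.417
gripper_force: 41.4
```

Emit:
send_rows(motion=[[0.8,-4.3,0,0,0,0.12,-1],[0.8,-4.3,0,0,0,0.24,-1],[0.8,-4.3,0,0,0,0.317,-1],[0.8,-4.3,0,0,0,0.317,-1],[0.8,-4.3,0,0,0,0.317,-1],[0.8,-4.3,0,0,0,0.317,-1]])

```text
time_s: 3.57
tool_pos: [0.5305, 0.1294, 0.1861]
tool_rot: [0.0, -0.64, 0.768, 0.0]
force: [0.4, 0.1, -2.4]
opening: 0.408
gripper_force: 41.5
```

```bash
python3 - <<'E'
from h import *
p,d,s=shot("wrist");save("w2",p);print(s["time_s"],s["tool_pos"],s["q"])
p,d,s=shot("side");save("s2",cv2.resize(p[180:360,220:380],None,fx=3,fy=3))
q=s["tool_rot"];Y=Ro.from_quat([q[1],q[2],q[3],q[0]]).as_matrix()[:,1];print("psi",np.arctan2(Y[1],Y[0]))
E
```

```text
3.5667 [0.53053889 0.12938732 0.1861449 ] [-4.49541583e-04 -6.33866855e-02 -1.88550588e-01  1.44569665e+00
  9.07684870e-05 -1.38990218e+00]
psi 2.960963337122946
```

View pics/w2.png

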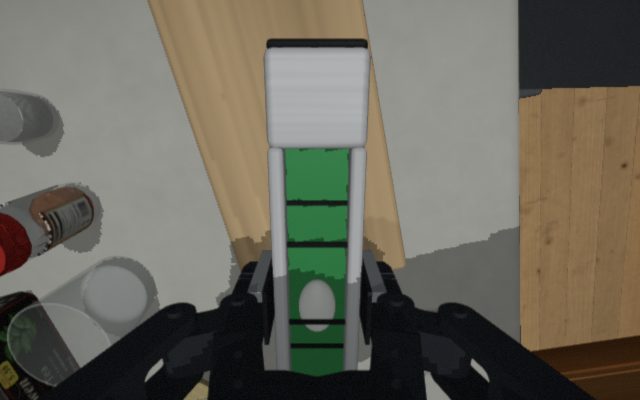

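The wrist view shows the level gripped squarely, spanning columns 268–367. It is not yet aligned with the board and there is some travel left, so I'm completing the move.

Emit:
send_rows(motion=[[0.5,-2.2,-2,0,0,0.1,-1],[0.9,-4.4,-4,0,0,0.2,-1],[0.9,-4.4,-4,0,0,0.225,-1],[0.9,-4.4,-4,0,0,0.225,-1],[0.9,-4.4,-4,0,0,0.225,-1],[0.9,-4.4,-4,0,0,0.225,-1]])

```text
time_s: 4.17
tool_pos: [0.54, 0.0857, 0.147]
tool_rot: [-0.0, 0.723, -0.691, 0.0]
force: [0.9, -0.0, -1.9]
opening: 0.41
gripper_force: 41.5
```

```bash
python3 - <<'E'
from h import *
p,d,s=shot("wrist");save("w3",p);print(s["time_s"],s["tool_pos"])
q=s["tool_rot"];Y=Ro.from_quat([q[1],q[2],q[3],q[0]]).as_matrix()[:,1];print("psi",np.arctan2(Y[1],Y[0]))
E
```

```text
4.1667 [0.54001017 0.0857494  0.14703408]
psi -3.0966643456793013
```

View pics/w3.png

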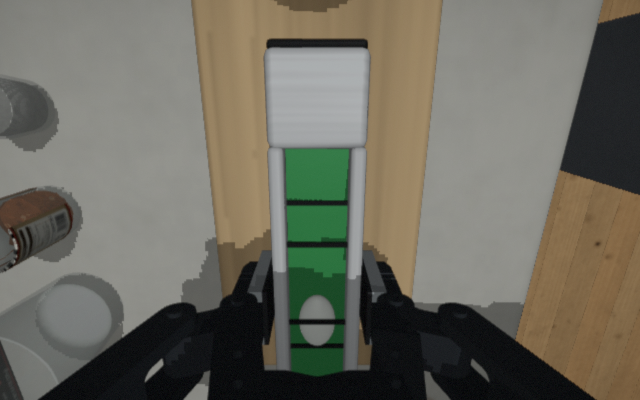

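The level is centred and parallel to the board: the board edges are at columns 193/443 at the top and 220/413 lower down. I'm lowering it, tilted to match the board's slope.

Emit:
send_rows(motion=[[0,0,-2,-0.028,0,0,-1],[0,0,-3.5,-0.028,0,0,-1],[0,0,-4,-0.028,0,0,-1],[0,0,-4.3,-0.028,0,0,-1],[0,0,-4.5,-0.028,0,0,-1],[0,0,-4.5,-0.028,0,0,-1]])

```text
time_s: 4.72
tool_pos: [0.54, 0.0851, 0.1017]
tool_rot: [0.01, 0.723, -0.691, 0.01]
force: [-0.7, 0.3, -1.1]
opening: 0.412
gripper_force: 41.4
```

Emit:
send_rows(motion=[[0,0,-0.1,0,0,0,-1],[0,0,-0.2,0,0,0,-1],[0,0,-0.3,0,0,0,-1],[0,0,-0.3,0,0,0,-1]])

```text
time_s: 5.05
tool_pos: [0.5401, 0.0849, 0.0989]
tool_rot: [0.01, 0.723, -0.691, 0.01]
force: [-0.3, -0.1, 2.0]
opening: 0.414
gripper_force: 41.9
```

Emit:
send_rows(motion=[[0,0,0,0,0,0,0.6],[0,0,0,0,0,0,0.8],[0,0,0,0,0,0,0.8],[0,0,0,0,0,0,0.8],[0,0,0,0,0,0,0.8],[0,0,2,0,0,0,0.8],[0,0,5,0.02,0,0,0.8],[0,0,9,0.028,0,0,0.8],[0,0,13,0.028,0,0,0.8],[0,0,13,0.028,0,0,0.8]])

```text
time_s: 5.88
tool_pos: [0.5425, 0.0847, 0.2366]
tool_rot: [-0.003, 0.723, -0.691, 0.004]
force: [0.2, -0.1, 1.2]
opening: 0.902
gripper_force: 0.0
```

Emit:
send_rows(motion=[[0,-4,0,0,0,0,0.8],[0,-8,0,0,0,0,0.8],[0,-11,0,0,0,0,0.8],[0,-11,0,0,0,0,0.8],[0,-11,0,0,0,0,0.8]])

```text
time_s: 6.3
tool_pos: [0.5396, -0.0264, 0.228]
tool_rot: [0.0, 0.722, -0.692, -0.0]
force: [0.5, 0.3, -0.4]
opening: 0.902
gripper_force: 0.0
```

```bash
python3 - <<'E'
from h import *
p,d,s=shot("wrist");save("w4",p);print(s["time_s"],s["tool_pos"],s["q"].round(2))
p,d,s=shot("top");save("t4",cv2.resize(p[195:265,335:465],None,fx=5,fy=5,interpolation=2))
q=s["tool_rot"];M=Ro.from_quat([q[1],q[2],q[3],q[0]]).as_matrix();print(M[:,1],M[:,2])
E
```

```text
6.3 [ 0.53961815 -0.0264471   0.22795141] [-0.29 -0.08 -0.13  1.52  0.   -1.91]
[-9.99006129e-01 -4.45728158e-02  1.34361296e-04] [-1.48194394e-04  3.07044102e-04 -9.99999942e-01]
```

View pics/w4.png

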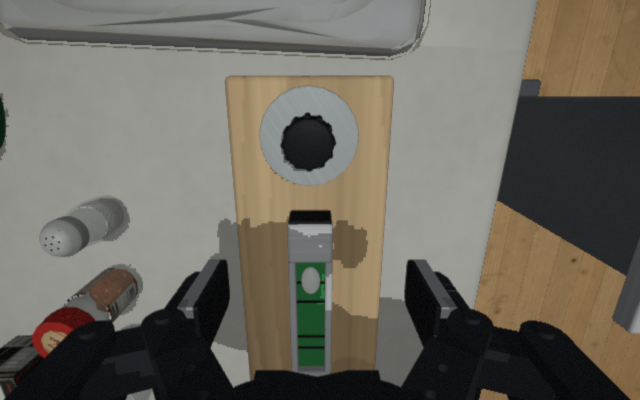

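The wrist view shows the level lying on the board with its bubble at (311,281), towards the foot end. The flange is at (309,136) and the black head top at (309,142). I'll measure the head and see whether the top camera can read the bubble.

```bash
cat >> h.py <<'E'
def bub(name="top",c=(0.540,0.0825),ang=1.616,h=.098):
    "profile along level top: greenness & brightness, s from centre toward foot (mm)"
    z=load(name);p=z["p"].astype(np.float32)
    S=np.arange(-92,93,1.0);out=[]
    for s in S:
        row=[]
        for k in (-6,-3,0,3,6):
            X=np.array([c[0]-np.cos(ang)*s/1e3-np.sin(ang)*k/1e3,c[1]-np.sin(ang)*s/1e3+np.cos(ang)*k/1e3,h])
            q=z["K"]@(z["R"]@X+z["t"]);row.append((q[0]/q[2],q[1]/q[2]))
        row=np.array(row,np.float32)
        v=cv2.remap(p,row[None,:,0],row[None,:,1],cv2.INTER_LINEAR)[0];out.append(v.mean(0))
    return S,np.array(out)
E
python3 - <<'E'
from h import *
z=load("wrist")
print(w(z,309,142),w(z,309,142,h=.128),w(z,265,136),w(z,355,136),"flange c",w(z,309,135.5,h=.098))
# level ends
print("level foot end",w(z,311,211,h=.1), w(z,311,240))
for n in("top","side"):
    shot(n);S,o=bub(n)
    print(n);[print(int(s),v.astype(int)) for s,v in zip(S[::5],o[::5])]
E
```

```text
[ 0.54697048 -0.07319968  0.13299562] [ 0.54705064 -0.07253807  0.128     ] [ 0.57925512 -0.07202197  0.1021266 ] [ 0.5146282  -0.07490938  0.10277481] flange c [ 0.54770629 -0.07328429  0.098     ]
level foot end [ 0.54398732 -0.01574328  0.1       ] [0.54304919 0.00717575 0.10337985]
top
-92 [64 62 62]
-87 [112 109 111]
-82 [111 109 110]
-77 [113 110 112]
-72 [110 107 109]
-67 [110 109 110]
-62 [108 106 107]
-57 [58 77 63]
-52 [39 76 48]
-47 [38 75 47]
-42 [38 76 47]
-37 [32 55 37]
-32 [39 74 47]
-27 [36 74 45]
-22 [33 60 40]
-17 [36 68 42]
-12 [39 75 47]
-7 [39 76 47]
-2 [40 76 48]
3 [36 74 46]
8 [41 79 49]
13 [37 71 44]
18 [36 62 41]
23 [86 98 86]
28 [112 114 108]
33 [119 119 115]
38 [121 121 117]
43 [ 99 105  97]
48 [45 76 52]
53 [57 75 61]
58 [107 104 106]
63 [110 109 110]
68 [113 111 112]
73 [110 108 109]
78 [142 140 141]
83 [182 179 181]
88 [115 112 113]
side
-92 [215 211 203]
-87 [188 185 180]
-82 [171 168 168]
-77 [168 166 167]
-72 [168 166 167]
-67 [168 165 167]
-62 [167 164 166]
-57 [159 159 158]
-52 [139 145 139]
-47 [109 131 110]
-42 [ 79 121  82]
-37 [ 68 116  71]
-32 [ 68 109  69]
-27 [ 67 100  66]
-22 [67 98 66]
-17 [ 67 100  66]
-12 [ 67 108  68]
-7 [ 67 116  70]
-2 [ 68 118  71]
3 [ 69 118  71]
8 [ 69 116  70]
13 [ 69 109  69]
18 [ 70 104  69]
23 [ 81 117  81]
28 [116 143 115]
33 [155 166 150]
38 [172 177 166]
43 [173 179 167]
48 [165 174 161]
53 [159 166 157]
58 [166 166 164]
63 [172 170 171]
68 [189 187 188]
73 [222 220 223]
78 [236 235 237]
83 [223 221 223]
88 [149 146 146]
```

Emit:
send_rows(motion=[[0.7,-3.7,-3,0,0,0,0.2],[0.7,-3.7,-3,0,0,0,0.2],[0.7,-3.7,-3,0,0,0,0.2],[0.7,-3.7,-3,0,0,0,0.2],[0.7,-3.7,-3,0,0,0,0.2],[0.7,-3.7,-3,0,0,0,0.2]])

```text
time_s: 7.0
tool_pos: [0.547, -0.0612, 0.1991]
tool_rot: [-0.0, 0.724, -0.69, 0.0]
force: [-0.4, 0.4, -0.1]
opening: 0.601
gripper_force: 0.0
```

```bash
python3 - <<'E'
from h import *
p,d,s=shot("wrist");print(s["time_s"],s["tool_pos"])
p2,d2,_=shot("top");z=load("top")
a=cv2.resize(p,(512,320));b=cv2.resize(p2[195:265,380:465],None,fx=3,fy=4.5,interpolation=2)
im=np.zeros((320,512+b.shape[1],3),np.uint8);im[:,:512]=a;im[:315,512:]=b;save("c5",im);print(im.shape)
E
```

```text
7.0 [ 0.54697804 -0.06117671  0.1990667 ]
(320, 767, 3)
```

View pics/c5.png

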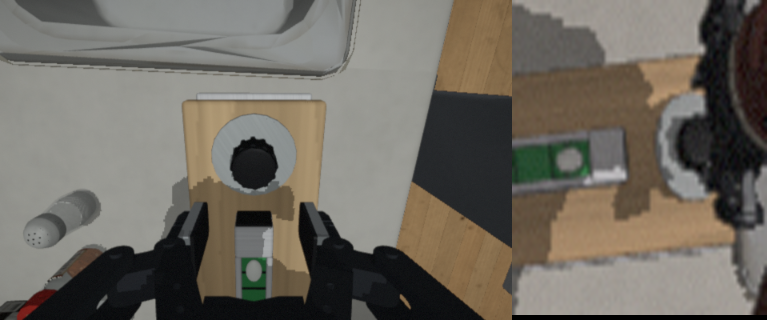

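The wrist half shows the head top at full-image pixel (317,206), the flange centre at (317,191) and the level's end at (317,265). The top half shows the bubble towards the foot.

```bash
python3 - <<'E'
from h import *
z=load("wrist")
print(w(z,317.5,206,h=.132),w(z,317.5,206),w(z,317,191,h=.101),w(z,317.5,265,h=.1))
s=arm.get_state();print(np.array(calibration("wrist")["T_tool_cam"]).round(3))
q=z["K"]@(z["R"]@s["tool_pos"]+z["t"]);print("tcp px",q[:2]/q[2])
t=load("top")
# flange in top: bright gray left edge px, from crop: edge col 656 -> 380+(656-512)/3
print(w(t,380+(657-512)/3,195+148/4.5,h=.1), w(t,380+(676-512)/3,195+143/4.5,h=.13),"level end",w(t,380+(627-512)/3,195+155/4.5,h=.1))
E
```

```text
[ 0.54767439 -0.07463848  0.132     ] [ 0.5476872  -0.07488142  0.13274593] [ 0.54798771 -0.07510652  0.101     ] [ 0.54496513 -0.01942463  0.1       ]
[[ 0.    -0.954 -0.299  0.076]
 [ 1.     0.     0.    -0.001]
 [-0.    -0.299  0.954 -0.124]
 [ 0.     0.     0.     1.   ]]
tcp px [317.98710681 287.03879702]
[ 0.54601483 -0.03828925  0.1       ] [ 0.54521264 -0.04892648  0.13      ] level end [ 0.54214122 -0.00859295  0.1       ]
```

```bash
python3 - <<'E'
from h import *
z=load("wrist");v,u=np.mgrid[130:260,240:400];d=z["d"][130:260,240:400]
r=np.stack([u,v,np.ones_like(u)],-1)@np.linalg.inv(z["K"]).T*d[...,None]
X=(r-z["t"])@z["R"]
for lo,hi in((.126,.14),(.098,.106)):
    m=(X[...,2]>lo)&(X[...,2]<hi)&(d>0)&(abs(X[...,0]-.547)<.037)&(X[...,1]<-.03);P=X[m]
    print(lo,m.sum(),P.mean(0).round(4),P.min(0).round(4),P.max(0).round(4),(P.min(0)+P.max(0)).round(4)/2)
t=load("top")
print(w(t,438.1,227.5,h=.1),w(t,335+(723-448)/2.6,200+85/3.2,h=.13))
E
```

```text
0.126 2567 [ 0.548  -0.0733  0.1322] [ 0.5299 -0.09    0.126 ] [ 0.5659 -0.0539  0.1351] [ 0.5479  -0.07195  0.13055]
0.098 5500 [ 0.5482 -0.0786  0.1029] [ 0.5124 -0.1083  0.0987] [ 0.5837 -0.0369  0.1059] [ 0.54805 -0.07265  0.10235]
[ 0.54644513 -0.0670467   0.1       ] [ 0.54539405 -0.0664335   0.13      ]
```

Emit:
send_rows(motion=[[0,-1.0,-2,0,0,0,0.3],[0,-1.0,-4,0,0,0,0.3],[0,-1.0,-5.5,0,0,0,0.3],[0,-1.0,-6.5,0,0,0,0.3],[0,-1.0,-7.1,0,0,0,0.3],[0,-1.0,-7.1,0,0,0,0.3],[0,-1.0,-7.1,0,0,0,0.3]])

```text
time_s: 7.68
tool_pos: [0.5469, -0.0719, 0.1277]
tool_rot: [-0.0, 0.723, -0.691, 0.0]
force: [1.1, 0.5, 0.1]
opening: 0.65
gripper_force: 0.0
```

Emit:
send_rows(motion=[[0,0,0,0,0,0,-1],[0,0,0,0,0,0,-1],[0,0,0,0,0,0,-1],[0,0,0,0,0,0,-1],[0,0,0,0,0,0,-1],[0,0,0,0,0,0,-1],[0,0,0,0,0,0,-1]], newtons=50)

```text
time_s: 8.27
tool_pos: [0.5472, -0.0722, 0.1275]
tool_rot: [-0.0, 0.723, -0.691, 0.001]
force: [3.6, -1.5, 1.6]
opening: 0.379
gripper_force: 49.6
```

Emit:
send_rows(motion=[[0,0,-0.4,0,0,0,-1],[0,0,-0.8,0,0,0,-1],[0,0,-1.2,0,0,0,-1],[0,0,-1.2,0,0,0,-1],[0,0,-1.2,0,0,0,-1]])

```text
time_s: 8.68
tool_pos: [0.5473, -0.0735, 0.1154]
tool_rot: [0.001, 0.723, -0.691, 0.001]
force: [2.4, -7.4, 5.9]
opening: 0.38
gripper_force: 49.9
```

Emit:
send_rows(motion=[[0,0,-0.3,0,0,0,-1],[0,0,-0.5,0,0,0,-1],[0,0,-0.5,0,0,0,-1],[0,0,-0.5,0,0,0,-1]])

```text
time_s: 9.02
tool_pos: [0.5474, -0.0737, 0.1108]
tool_rot: [0.001, 0.723, -0.691, 0.002]
force: [2.1, -8.2, 7.5]
opening: 0.381
gripper_force: 50.1
```

Emit:
send_rows(motion=[[0,0,-0.3,0,0,0,-1],[0,0,-0.5,0,0,0,-1],[0,0,-0.5,0,0,0,-1],[0,0,-0.5,0,0,0,-1],[0,0,-0.5,0,0,0,-1],[0,0,-0.5,0,0,0,-1],[0,0,-0.5,0,0,0,-1],[0,0,-0.5,0,0,0,-1]])

```text
time_s: 9.68
tool_pos: [0.5474, -0.0738, 0.1063]
tool_rot: [0.001, 0.723, -0.691, 0.002]
force: [-0.1, -8.5, 10.3]
opening: 0.382
gripper_force: 50.3
```

```bash
cat > b.py <<'E'
from h import *
s=arm.get_state();print(s["time_s"],s["tool_pos"].round(4),s["force"].round(1),s["wrist_torque"].round(2),s["opening"],s["q"].round(2))
shot("top");S,o=bub()
print([(int(a),*v.astype(int)) for a,v in zip(S[::4],o[::4]) if abs(a)<70])
wt=np.clip(o[:,0]-50,0,None)*(abs(S+1.5)<50);print("bubble",(S*wt).sum()/wt.sum(),wt.sum())
E
python3 b.py
```

```text
9.6833 [ 0.5474 -0.0738  0.1063] [-0.1 -8.5 10.3] [-1.49 -0.03  0.1 ] 0.3821112086652379 [-0.37 -0.02 -0.29  1.3  -0.   -1.98]
[(-68, np.int64(179), np.int64(177), np.int64(178)), (-64, np.int64(180), np.int64(177), np.int64(180)), (-60, np.int64(175), np.int64(173), np.int64(174)), (-56, np.int64(111), np.int64(136), np.int64(116)), (-52, np.int64(68), np.int64(124), np.int64(81)), (-48, np.int64(63), np.int64(119), np.int64(76)), (-44, np.int64(46), np.int64(87), np.int64(55)), (-40, np.int64(37), np.int64(73), np.int64(45)), (-36, np.int64(30), np.int64(55), np.int64(36)), (-32, np.int64(32), np.int64(64), np.int64(39)), (-28, np.int64(47), np.int64(77), np.int64(53)), (-24, np.int64(89), np.int64(100), np.int64(89)), (-20, np.int64(83), np.int64(84), np.int64(80)), (-16, np.int64(104), np.int64(104), np.int64(100)), (-12, np.int64(115), np.int64(116), np.int64(111)), (-8, np.int64(112), np.int64(114), np.int64(108)), (-4, np.int64(91), np.int64(100), np.int64(90)), (0, np.int64(48), np.int64(77), np.int64(53)), (4, np.int64(36), np.int64(73), np.int64(45)), (8, np.int64(38), np.int64(74), np.int64(45)), (12, np.int64(38), np.int64(73), np.int64(46)), (16, np.int64(28), np.int64(54), np.int64(35)), (20, np.int64(36), np.int64(67), np.int64(43)), (24, np.int64(37), np.int64(73), np.int64(46)), (28, np.int64(36), np.int64(72), np.int64(46)), (32, np.int64(29), np.int64(52), np.int64(35)), (36, np.int64(33), np.int64(69), np.int64(42)), (40, np.int64(38), np.int64(75), np.int64(47)), (44, np.int64(36), np.int64(73), np.int64(45)), (48, np.int64(35), np.int64(72), np.int64(43)), (52, np.int64(41), np.int64(72), np.int64(48)), (56, np.int64(83), np.int64(84), np.int64(82)), (60, np.int64(108), np.int64(105), np.int64(107)), (64, np.int64(107), np.int64(106), np.int64(106)), (68, np.int64(109), np.int64(106), np.int64(108))]
bubble -15.514930002708585 1263.2543
```

Emit:
send_rows(motion=[[0,-0.2,0.1,0,0,-0.06,-1],[0,-0.2,0.2,0,0,-0.12,-1],[0,-0.2,0.2,0,0,-0.19,-1],[0,-0.2,0.3,0,0,-0.26,-1],[0,-0.2,0.3,0,0,-0.33,-1],[0,-0.2,0.3,0,0,-0.4,-1],[0,-0.2,0.3,0,0,-0.46,-1],[0,-0.2,0.3,0,0,-0.52,-1],[0,-0.2,0.3,0,0,-0.52,-1],[0,-0.2,0.3,0,0,-0.52,-1]])

```text
time_s: 10.57
tool_pos: [0.5474, -0.0742, 0.109]
tool_rot: [0.001, -0.521, 0.853, -0.001]
force: [3.1, -0.7, 9.2]
opening: 0.379
gripper_force: 50.4
```

Emit:
send_rows(motion=[[0,0,0,0,0,0,-1],[0,0,0,0,0,0,-1],[0,0,0,0,0,0,-1],[0,0,0,0,0,0,-1],[0,0,0,0,0,0,-1],[0,0,0,0,0,0,-1],[0,0,0,0,0,0,-1],[0,0,0,0,0,0,-1],[0,0,0,0,0,0,-1]])

```text
time_s: 11.32
tool_pos: [0.5474, -0.0742, 0.109]
tool_rot: [0.001, -0.521, 0.853, -0.001]
force: [2.3, -0.0, 9.6]
opening: 0.379
gripper_force: 50.4
```

```bash
sed -i 's/^print(\[.*$/print([(int(a),int(v[0]),int(v[1])) for a,v in zip(S[::4],o[::4]) if abs(a)<54])/' b.py; python3 b.py
```

```text
11.3167 [ 0.5474 -0.0742  0.109 ] [ 2.3 -0.   9.6] [ 0.22 -0.43 -0.04] 0.3787381931283554 [-0.37 -0.02 -0.29  1.3   0.   -1.47]
[(-52, 66, 123), (-48, 63, 121), (-44, 53, 101), (-40, 37, 74), (-36, 27, 53), (-32, 36, 68), (-28, 35, 72), (-24, 43, 76), (-20, 51, 64), (-16, 100, 101), (-12, 116, 117), (-8, 116, 116), (-4, 113, 114), (0, 92, 101), (4, 54, 80), (8, 36, 73), (12, 38, 74), (16, 31, 54), (20, 33, 67), (24, 36, 73), (28, 35, 72), (32, 28, 52), (36, 36, 69), (40, 36, 73), (44, 37, 73), (48, 35, 72), (52, 40, 72)]
bubble -11.031982584536228 1271.1604
```

Emit:
send_rows(motion=[[0,0,0.1,0,0,-0.07,-1],[0,0,0.2,0,0,-0.14,-1],[0,0,0.2,0,0,-0.21,-1],[0,0,0.2,0,0,-0.28,-1],[0,0,0.2,0,0,-0.34,-1],[0,0,0.2,0,0,-0.39,-1],[0,0,0.2,0,0,-0.39,-1],[0,0,0.2,0,0,-0.39,-1]])

```text
time_s: 12.03
tool_pos: [0.5475, -0.0741, 0.1109]
tool_rot: [0.001, -0.346, 0.938, -0.0]
force: [2.3, 0.2, 9.1]
opening: 0.381
gripper_force: 50.4
```

Emit:
send_rows(motion=[[0,0,0,0,0,0,-1],[0,0,0,0,0,0,-1],[0,0,0,0,0,0,-1],[0,0,0,0,0,0,-1],[0,0,0,0,0,0,-1],[0,0,0,0,0,0,-1],[0,0,0,0,0,0,-1],[0,0,0,0,0,0,-1],[0,0,0,0,0,0,-1],[0,0,0,0,0,0,-1]])

```text
time_s: 12.87
tool_pos: [0.5475, -0.0741, 0.1109]
tool_rot: [0.001, -0.346, 0.938, -0.0]
force: [2.8, 0.1, 9.4]
opening: 0.384
gripper_force: 50.4
```

Emit:
send_rows(motion=[[0,0,0,0,0,0,-1],[0,0,0,0,0,0,-1],[0,0,0,0,0,0,-1],[0,0,0,0,0,0,-1],[0,0,0,0,0,0,-1],[0,0,0,0,0,0,-1],[0,0,0,0,0,0,-1],[0,0,0,0,0,0,-1],[0,0,0,0,0,0,-1],[0,0,0,0,0,0,-1]])

```text
time_s: 13.7
tool_pos: [0.5475, -0.0741, 0.1109]
tool_rot: [0.001, -0.346, 0.938, -0.0]
force: [2.4, 0.3, 9.1]
opening: 0.383
gripper_force: 50.4
```

```bash
python3 b.py; python3 - <<'E'
from h import *
p=load("top")["p"];save("t6",cv2.resize(p[212:252,370:450],None,fx=9,fy=9,interpolation=2))
E
```

```text
13.7 [ 0.5475 -0.0741  0.1109] [2.4 0.3 9.1] [ 0.17 -0.65 -0.04] 0.38250557200094665 [-0.37 -0.02 -0.28  1.31  0.   -1.08]
[(-52, 66, 122), (-48, 63, 119), (-44, 45, 86), (-40, 35, 72), (-36, 33, 54), (-32, 34, 68), (-28, 37, 73), (-24, 36, 73), (-20, 30, 55), (-16, 48, 70), (-12, 95, 103), (-8, 114, 116), (-4, 121, 120), (0, 120, 120), (4, 107, 110), (8, 85, 97), (12, 46, 76), (16, 29, 53), (20, 36, 68), (24, 38, 75), (28, 36, 72), (32, 29, 52), (36, 36, 71), (40, 38, 73), (44, 37, 73), (48, 36, 73), (52, 41, 71)]
bubble -4.899832088438418 1459.9175
```

View pics/t6.png

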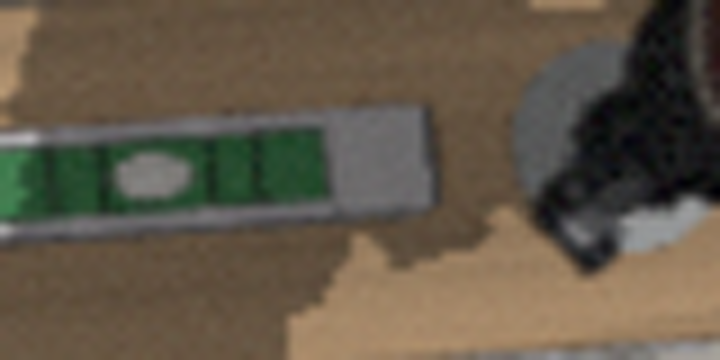

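The crop shows the bubble at columns 112–192, between the middle lines at 102 and 212, which is about 1 mm off centre. The push of about 9 N means the head is about 9 mm down. I'm handing it in.

```bash
python3 -c "
from cell import workorder
print(workorder.job_done())"
```

```text
the job is handed in; nothing more can be done
None
```

I handed the job in at 13.7 s: the level lies lengthwise on the shelf, and the head is still gripped and pressed about 9 mm down, with the bubble about 1 mm off centre between the middle lines.

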